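# Sort two tagged brackets and index the marking slide

## Robot

A 6-joint arm with a two-finger parallel gripper is mounted at the origin on the work surface. World frame = base frame: x ahead of the robot, y to its left, z up, the work surface at z = 0. Lengths are in m, angles in degrees, forces in N, time in s.
With the tool pointing down it reaches from about 0.4 to 0.825 m from the base axis. Payload 7 kg.
Tool frame: the origin (TCP) lies between the finger pads; the fingertips stand 11 mm ahead of it and the grasp point (between the pads) lies 8 mm behind it; z points along the fingers, y is the direction in which the jaws open and shut (so a half turn about z gives the same grasp; the last joint's range is limited). The gripper opens to 88 mm and grips with 3 to 60 N. Pads are 19 mm wide; open, the fingers measure 130 mm over their backs; the gripper's body (78 mm by 193 mm) begins 47 mm behind the grasp point.
Start: joints at [-56.259, 20.546, 0.682, 0, -70.136, -16.507], TCP at [0.2, -0.645, 0.238] pointing down, gripper open.
Joint ranges: [-176.03, 176.03], [-82.01, 121.73], [-58.28, 71.71], [-173.87, 95.51], [-174.79, -0.11], [-173.66, 173.66]. Speed limits (degrees/s): [136.94, 136.94, 172.46, 180, 180, 180].

## Interface

Orientations are given as [roll, pitch, yaw] about the fixed x, y, z axes, in that order (R = Rz(yaw) Ry(pitch) Rx(roll)).
In Python, from plant import r gives the robot as it stands.
- The arm moves only by the shell command python3 -m inch 'ROWS' [OPENING] [FORCE]. ROWS is JSON, a list of rows, each an object of numbers: "x", "y", "z": the shift along the tool's x, y, z as a fraction of full scale; "yaw": the turn about the tool's z as a fraction of full scale. In form: [{"x": .., "y": .., "z": .., "yaw": ..}, ...]. A call has 1 to 5 rows; each row shifts and turns the pose as measured when the row begins, along the tool's axes as they then stand; what a row does not reach is not made up. Full scale, the value 1, is 0.025 m for a shift and 4 degrees for a turn. A row lasts 1/12 s, in which the tool goes at most 41.7 mm and 7.16 degrees, less where a joint would pass 70% of its speed; a pose out of reach is approached as far as the arm can. A call with a number of a shift or a turn outside -1 to 1 is refused whole. A call with a gripper value outside its range is refused whole. OPENING is the opening, from -1 (shut) to 1 (fully open), set as the call begins (- or left out, the last holds). The fingers move at their own pace and stop on an object; FORCE is the grip in N (left out, the last holds). Time passes only in rows, so rows that do not move let the fingers close. It gives the time, the measured TCP pose, the force and the opening at its end, in the units of the state.
- r.get_state(): the state, without advancing time (a new reading comes with each control period).
- r.capture(name): name is "scene" or "top" or "wrist"; returns (picture, depth): 384x512x3 uint8, red, green, blue; 384x512 float32, m along the optical axis (not along the pixel's ray), 0 where there is no reading.
- r.camera_info(name): a dict with "mtx" (3x3 intrinsics, pixels), "pose" (4x4, takes a point from camera to world coordinates). Camera axes: x right, y down, z forward; pixel columns grow to the right and rows downward; lengths in m; the calibration is good to about 2 mm. The wrist camera is an equidistant fisheye: a pixel r from the principal point sees the ray r / f radians off the axis. A picture is of the moment at which its call begins: read the wrist's pose just before it. camera_info takes no time and is no camera call; for the wrist camera it gives the pose at the moment of the call.
- r.close_job(): hands the job in, once; it reports no verdict.
The state is a dict: "time_s": time; "joints": joint angles; "qd": joint speeds; "joint_torque": joint torques, N m; "tcp_pos": TCP position; "eef_rot": TCP orientation; "contact_force": force on the tool from outside, world axes, zero at the start; "moment": the same for the moment, N m; "gripper_width": finger opening in m.
Only numpy, scipy, OpenCV 4.12 (cv2) and the standard library are available. Lean on these libraries where they do the work, as an engineer would, in place of code of your own. Each camera call takes 0.05 s, during which the arm holds its last target. There are 200 camera calls.

## Task

Two steel angle brackets wait on the bench with round inspection tags: set the red-tagged one gently into the red reject nest and the green-tagged one gently into the green nest on the marking slide, each base flange down and fully home in its pocket. Then take the slide's black handle and push the slide under the marking head until its spring ball clicks into the notch of the index bar, without running on past the notch, and finish while still gripping the handle with the slide held in the notch. Leave the other things on the bench alone.

Things in the scene. Friction and masses are not known exactly. Their poses are not given: they have to be found in the camera images.
- bracket_green: steel angle bracket to pass, bright green round tags (21 mm). Base flange 50 (x) x 60 (y) x 8 mm; upright flange along the -x edge, 8 mm thick, 60 mm long, its middle plane at x = -21 mm, its top 50 mm above the underside. Origin: centre of the base flange's underside, z up. 0.33 kg. Lies base down; pinch it from above across the upright flange
- bracket_red: the same bracket, to reject, with bright red round tags; sizes, origin and axes as bracket_green
- pass_nest (a point): centre of the pocket floor in the green nest on the slide, moves with it. Pocket 56 (x) x 66 (y) mm, 8 mm deep, 4 mm chamfer round the mouth: a bracket has 3 mm clear on each side. Bracket's x axis along the nest's x axis, either way round. Floor 50 mm above the bench. Axes parallel to marker
- reject_floor (a point): centre of the pocket floor in the red reject nest, a fixed block 95 (x) x 105 (y) mm, 24 mm high, on a 6 mm steel foot 105 x 115 mm (included in the height). Same pocket: 56 along x, 66 along y, 8 mm deep, bracket either way round. Floor 16 mm above the bench
- marker: bench marking machine, fixed; origin on the bench under the rail's middle line, y along the rail in the push direction. Base plate x -55 to 90, y -280 to 260, 12 mm high. Blue head at y 55 to 145, x +-43, 140 to 290 mm above the bench. Column 60 x 60 mm at y = 220, handwheel knob up to 410 mm
- stylus (a point): tip of the marking stylus (12 mm thick) under the head, 70 mm above the bench; above it a nozzle 40 mm across, underside 122 mm up. A bracket in the slide's nest passes freely below
- carriage: the slide: aluminium plate 90 x 255 mm, top 46 mm above the bench. Origin at bench level under its middle, axes as marker; starts at marker y = -170 to -140 mm, end stop at +50. Drag about 3 N. From 6 mm before the notch's centre the ball pulls the slide forward, growing to some 6 N; at the centre the force reverses, and some 11 N are needed to push on out of the notch
- handle_grip (a point): grip point on the axis of the slide's upright black cylindrical handle, 88 mm above the bench. The handle is 22 mm across and stands from the plate to 114 mm above the bench, on the slide's rear (-y) end, 170 mm to -y of the nest's centre
- ball_point (a point): lowest point of the spring ball (16 mm) under the plunger (dark cap, yellow dot) on the slide's +x side arm, where it rides on the index bar; moves with the slide. It is in the notch when it stands at notch
- notch (a point): middle of the notch in the index bar, at the bar's top face, 30 mm above the bench; y along the rail in the push direction. Notch 12 mm wide, a yellow stripe on either side; the steel bar, 20 mm wide, is clamped beside the rail at a setting that changes along y
- spray_can: bystander: upright spray can, 52 mm across, 150 mm tall; origin at the centre of its foot
- try_square: bystander: try square lying flat, 100 mm dark stock along y, 150 mm blade towards +x; origin under the middle of the stock
- parts_tray: bystander: yellow tray 130 x 200 x 45 mm with other steel brackets in it; origin under its middle
Things that resemble listed ones, but are neither listed nor needed, are in the scene too. What is shaped like the bracket_red but purple is not meant.

How it is judged:
By the outcome, as a careful person would: the job done as asked, in the order asked, and still so for the second after the job is handed in, while the arm keeps its last pose, push and grip.
It also fails if it takes over 72 s, if anything falls off the work surface, if the arm or the gripper's body presses on something with over 40 N, if the wrist force passes 120 N, or if a joint passes its speed limit or range.

## Working session

There is one attempt and no reset: what is moved stays moved. The work goes in short steps, Python scripts to look and compute and a shell command to move; the robot and the scene stay as the last step left them, time stands still between calls to the robot, and variables do not carry over. Pictures are saved under pics/ and viewed, about 8 in all and at most 12, crops included, and the job is handed in when it is done.

```bash
ls; mkdir -p pics; cat > h.py <<'E'
import numpy as np, cv2
from plant import r
def snap(n,f):
    ci=r.camera_info(n); p,d=r.capture(n)
    cv2.imwrite('pics/'+f+'.png',p[:,:,::-1]); np.savez('pics/'+f+'.npz',p=p,d=d,K=ci['mtx'],T=ci['pose']); return p,d,np.array(ci['mtx']),np.array(ci['pose'])
def load(f):
    z=np.load('pics/'+f+'.npz'); return z['p'],z['d'],z['K'],z['T']
def ray(K,T,u,v,fish=False):
    x=(u-K[0,2])/K[0,0]; y=(v-K[1,2])/K[1,1]
    if fish:
        t=np.hypot(x,y); s=np.sin(t)/t if t>1e-9 else 1; d=np.array([x*s,y*s,np.cos(t)])
    else: d=np.array([x,y,1.])
    return T[:3,3],T[:3,:3]@d
def onz(K,T,u,v,z,fish=False):
    o,d=ray(K,T,u,v,fish); return o+d*(z-o[2])/d[2]
def pt(K,T,d,u,v):
    o,q=ray(K,T,u,v); return o+q*d[int(round(v)),int(round(u))]
E
python3 - <<'E'
from h import *
print(r.get_state())
ims=[]
for n in("scene","top","wrist"):
    p,d,K,T=snap(n,n+'0'); print(n,K.round(1).tolist(),T.round(3).tolist()); 
E
```

```text
pics
{'time_s': 0.0, 'joints': array([-5.62600076e+01,  2.05920361e+01,  6.34230827e-01, -1.92539141e-02,
       -7.01360361e+01, -1.65071073e+01]), 'qd': array([ 0.00548778,  0.06344848,  0.018709  ,  0.05657817, -0.04789199,
       -0.06313227]), 'joint_torque': array([ 7.56708178e-04, -5.82724249e+01,  2.93054527e+01,  6.99665576e+00,
        7.05490995e-03, -1.89223783e-04]), 'tcp_pos': array([ 0.19980904, -0.64426073,  0.23662209]), 'eef_rot': array([ 1.79904883e+02, -9.31212177e-03, -1.62773664e+02]), 'contact_force': array([ 0.41586821,  0.04235611, -0.05584572]), 'moment': array([0.00586333, 0.04765552, 0.01340466]), 'gripper_width': 0.08762627158329023}
scene [[356.3, 0.0, 256.9], [0.0, 356.3, 187.2], [0.0, 0.0, 1.0]] [[0.791, 0.415, -0.45, 0.915], [0.612, -0.51, 0.605, -0.575], [0.021, -0.754, -0.657, 0.77], [0.0, 0.0, 0.0, 1.0]]
top [[423.8, 0.0, 248.7], [0.0, 423.8, 190.3], [0.0, 0.0, 1.0]] [[0.001, -0.998, 0.065, 0.367], [-1.0, -0.0, 0.004, 0.02], [-0.004, -0.065, -0.998, 1.351], [0.0, 0.0, 0.0, 1.0]]
wrist [[297.3, 0.0, 257.5], [0.0, 297.3, 189.1], [0.0, 0.0, 1.0]] [[-0.296, 0.926, 0.234, 0.138], [0.955, 0.287, 0.072, -0.664], [-0.0, 0.245, -0.97, 0.384], [0.0, 0.0, 0.0, 1.0]]
```

View pics/top0.png

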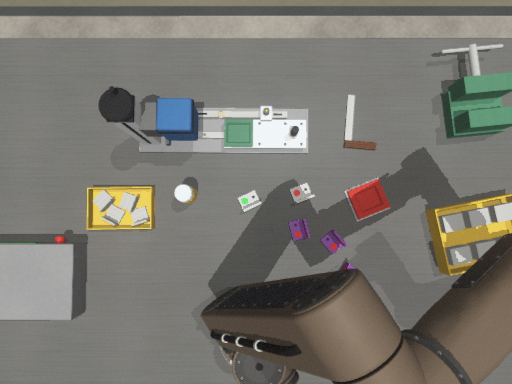

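View pics/scene0.png

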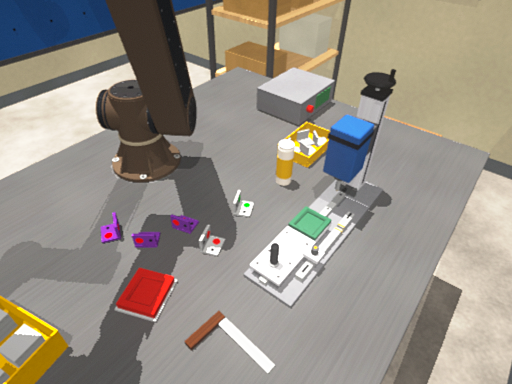

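```bash
python3 - <<'E'
from h import *
p,d,K,T=load('top0')
c=cv2.resize(p[90:250,190:400],None,fx=3.6,fy=3.6,interpolation=cv2.INTER_CUBIC); cv2.imwrite('pics/crop1.png',c[:,:,::-1])
for name in('top0','scene0'):
    p,d,K,T=load(name); hsv=cv2.cvtColor(p,cv2.COLOR_RGB2HSV)
    for nm,ms in dict(green=[(45,80)],red=[(0,6),(174,180)],yellow=[(22,33)]).items():
        m=sum(cv2.inRange(hsv,(a,130,90),(b,255,255)) for a,b in ms)
        n,l,s,ce=cv2.connectedComponentsWithStats(m)
        for i in range(1,n):
            if s[i,4]>5: 
                v,u=np.nonzero(l==i); z=d[v,u]; P=T[:3,3]+(np.c_[(u-K[0,2])/K[0,0]*z,(v-K[1,2])/K[1,1]*z,z])@T[:3,:3].T
                print(name,nm,s[i,4],ce[i].round(1),np.median(P,0).round(4))
E
```

```text
top0 green 24 [244.5 200.2] [0.4228 0.0398 0.0087]
top0 red 1010 [368.2 198.7] [ 0.4258 -0.3485  0.0213]
top0 red 28 [296.2 192.5] [ 0.4466 -0.1237  0.0083]
top0 red 30 [297.6 233.6] [ 0.3173 -0.1276  0.0093]
top0 red 69 [ 59.4 239. ] [0.3026 0.5955 0.0701]
top0 red 29 [333.4 246.3] [ 0.2781 -0.2388  0.0092]
top0 red 6 [345.2 266.7] [ 0.2171 -0.2701  0.0326]
top0 yellow 1447 [120.  206.9] [0.4058 0.4313 0.0061]
top0 yellow 1841 [470.6 228.7] [ 0.3255 -0.665   0.0053]
top0 yellow 19 [153.9 205. ] [0.407  0.3277 0.0027]
top0 yellow 6 [436.3 253.8] [ 0.2542 -0.5598  0.0129]
top0 yellow 9 [439.9 266.4] [ 0.2153 -0.5676  0.0148]
scene0 green 19 [246.4 204.6] [0.4185 0.0416 0.0092]
scene0 red 50 [309.5 108.3] [0.302  0.5926 0.0665]
scene0 red 20 [175.7 222. ] [ 0.3251 -0.1581  0.034 ]
scene0 red 15 [207.8 233.6] [ 0.4227 -0.1313  0.0317]
scene0 red 25 [108. 235.] [ 0.1968 -0.2955  0.0095]
scene0 red 27 [138.9 240.1] [ 0.2965 -0.2642  0.0321]
scene0 red 31 [216. 241.] [ 0.4451 -0.124   0.0093]
scene0 red 1795 [145.3 292. ] [ 0.4263 -0.3522  0.0227]
scene0 yellow 87 [304.3 128.4] [0.3326 0.5149 0.0443]
scene0 yellow 23 [310.4 135.5] [0.3654 0.5027 0.0071]
scene0 yellow 86 [311.7 150.1] [0.443  0.3859 0.0422]
scene0 yellow 25 [296.5 143.4] [0.354  0.4251 0.0054]
scene0 yellow 6 [296.8 160.2] [0.4192 0.3274 0.0151]
scene0 yellow 11 [305.1 162.1] [0.4505 0.3271 0.0241]
scene0 yellow 16 [285.3 163.6] [0.4511 0.1935 0.0935]
scene0 yellow 31 [284.4 173.1] [0.4524 0.1928 0.0545]
scene0 yellow 7 [315.  247.3] [ 0.6916 -0.0248  0.0771]
scene0 yellow 2112 [ 31.8 347.4] [ 0.3949 -0.5731  0.0385]
```

View pics/crop1.png

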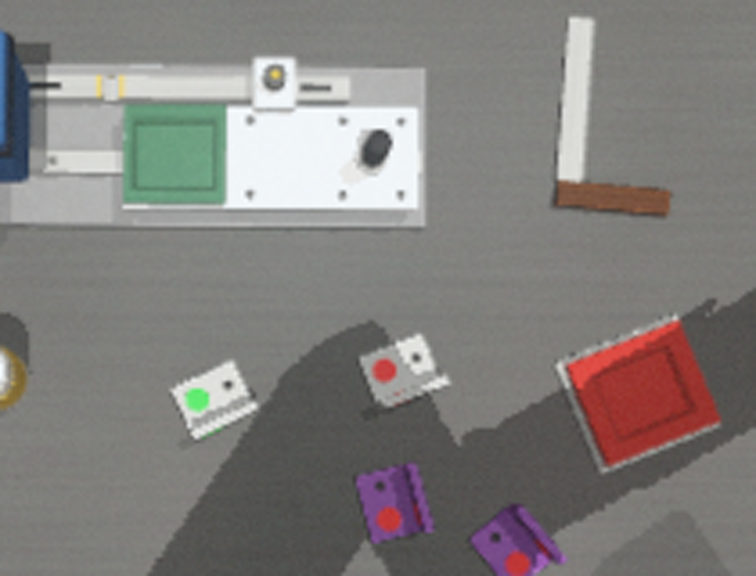

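```bash
cat >> h.py <<'E'
def cloud(n):
    p,d,K,T=load(n); v,u=np.nonzero(d>0); z=d[v,u]
    return T[:3,3]+np.c_[(u-K[0,2])/K[0,0]*z,(v-K[1,2])/K[1,1]*z,z]@T[:3,:3].T, p[v,u]
E
python3 - <<'E'
from h import *
def rect(m,K,T,z):
    c=max(cv2.findContours(m,cv2.RETR_EXTERNAL,cv2.CHAIN_APPROX_NONE)[0],key=cv2.contourArea)[:,0]
    P=np.array([onz(K,T,u,v,z)[:2] for u,v in c],np.float32)
    a=cv2.minAreaRect(P*1000); return a
for n in('top0','scene0'):
    p,d,K,T=load(n); h=cv2.cvtColor(p,cv2.COLOR_RGB2HSV)
    P,C=cloud(n)
    for nm,(x,y) in dict(red=(.445,-.125),green=(.42,.03)).items():
        s=(np.hypot(P[:,0]-x,P[:,1]-y)<.065)
        up=P[s&(P[:,2]>.04)&(P[:,2]<.06)]; ba=P[s&(P[:,2]>.005)&(P[:,2]<.06)]
        print(n,nm,len(up),up.mean(0).round(4),np.percentile(up[:,2],[10,50,90]).round(4))
        for q in(up,ba):
            a=cv2.minAreaRect((q[:,:2]*1000).astype(np.float32)); print('  ',np.round(a[0],1),np.round(a[1],1),round(a[2],1))
    m=cv2.inRange(h,(0,130,60),(6,255,255))|cv2.inRange(h,(174,130,60),(180,255,255))
    print(n,'rednest',rect(m,K,T,.024))
    m=cv2.inRange(h,(60,60,50),(85,255,200)); m[:, :200]=0; m[:,400:]=0
    if n[0]=='s': m[:190]=0; m[250:]=0
    print(n,'greennest',rect(m,K,T,.058))
    for nm,w in dict(rn=((.41,.44),(-.365,-.335)),gn=((.60,.64),(.04,.07))).items():
        s=(P[:,0]>w[0][0])&(P[:,0]<w[0][1])&(P[:,1]>w[1][0])&(P[:,1]<w[1][1]); print(nm,np.median(P[s,2]))
    # handle: dark pts z .09-.12
    s=(P[:,2]>.085)&(P[:,2]<.12)&(P[:,0]>.55)&(P[:,0]<.7)&(P[:,1]<-.05)&(P[:,1]>-.2); print('handle',s.sum(),P[s].min(0),P[s].max(0))
E
```

```text
top0 red 52 [ 0.4258 -0.1454  0.0501] [0.0468 0.0498 0.0538]
   [ 425.8 -145.8] [ 8.  59.1] 21.8
   [ 447.1 -125.7] [118.6 119.3] 9.2
top0 green 53 [0.4012 0.0182 0.0499] [0.0464 0.05   0.0543]
   [401.3  17.8] [ 8.2 58.8] 24.4
   [416.   27.8] [117.9 110.3] 52.2
top0 rednest ((426.5336608886719, -347.5892028808594), (92.43116760253906, 106.5673828125), 21.8527774810791)
top0 greennest ((630.7235717773438, 59.35346984863281), (86.28632354736328, 81.10465240478516), 89.9691390991211)
rn 0.016593675291964427
gn 0.050820874794553106
handle 56 [ 0.61638016 -0.11999633  0.08896978] [ 0.63790212 -0.09945341  0.11944449]
scene0 red 81 [ 0.4265 -0.1487  0.0485] [0.0428 0.0496 0.052 ]
   [ 425.2 -147.9] [ 8.9 59.7] 23.2
   [ 444.2 -140.4] [50.5 61.4] 21.7
scene0 green 55 [0.4026 0.0126 0.049 ] [0.0429 0.0505 0.0525]
   [400.4  15.5] [ 8.4 62.3] 26.1
   [423.6  15.8] [51.3 84. ] 28.7
scene0 rednest ((427.64263916015625, -349.348388671875), (102.00098419189453, 113.31491088867188), 22.00986099243164)
scene0 greennest ((628.4266357421875, 58.596923828125), (92.73492431640625, 86.76825714111328), 89.47432708740234)
rn 0.016958079237609835
gn 0.050603985610436664
handle 117 [ 0.61736758 -0.12335339  0.0855175 ] [ 0.63767273 -0.10185413  0.1167956 ]
```

```bash
for i in 1 2 3 4; do python3 -m inch '[{"yaw":-1},{"yaw":-1},{"yaw":-1},{"yaw":-1},{"yaw":-1}]' 1; done; cat > w.py <<'E'
import sys; from h import *
# python3 w.py X Y Z YAW : rows needed in tool axes
s=r.get_state(); p=s['tcp_pos']; yw=s['eef_rot'][2]; t=np.array(list(map(float,sys.argv[1:4]))); Y=float(sys.argv[4])
a=np.radians(yw); d=t-p; X=np.array([np.cos(a),np.sin(a)]); Yv=np.array([np.sin(a),-np.cos(a)])
dy=-(Y-yw+180)%360; dy=dy-180
print('t',s['time_s'],'pos',p.round(4),'rot',s['eef_rot'].round(2),'w',round(s['gripper_width'],4),'F',s['contact_force'].round(1))
print('units x %.3f y %.3f z %.3f yaw %.3f'%(d[:2]@X/.025,d[:2]@Yv/.025,-d[2]/.025,dy/4))
E
python3 w.py .4255 -.147 .15 -68
```

```text
t 0.15 pos [ 0.1999 -0.6444  0.2368] rot [ 1.7993e+02 -1.0000e-02 -1.6277e+02] w 0.0878 F [0.1 0.5 0.4]
units x -14.513 y 16.328 z 3.473 yaw -23.692validation failed for argument at $[0]...
validation failed for argument at $[0]...
validation failed for argument at $[0]...
validation failed for argument at $[0]...
```

```bash
python3 -m inch '[{"x":0,"y":0,"z":0,"yaw":-1},{"x":0,"y":0,"z":0,"yaw":-1},{"x":0,"y":0,"z":0,"yaw":-1},{"x":0,"y":0,"z":0,"yaw":-1},{"x":0,"y":0,"z":0,"yaw":-1}]' 1;python3 w.py .4255 -.147 .15 -68
```

```text
time_s: 0.57
tcp_pos: [0.1995, -0.6434, 0.2346]
eef_rot: [179.7, 0.1, -142.1]
contact_force: [-0.3, 0.2, -0.2]
gripper_width: 0.0875
t 0.5667 pos [ 0.1995 -0.6434  0.2346] rot [ 1.7971e+02  8.0000e-02 -1.4207e+02] w 0.0875 F [-0.3  0.2 -0.2]
units x -19.336 y 10.104 z 3.386 yaw -18.517
```

```bash
for i in 1 2 3; do python3 -m inch '[{"x":0,"y":0,"z":0,"yaw":-1},{"x":0,"y":0,"z":0,"yaw":-1},{"x":0,"y":0,"z":0,"yaw":-1},{"x":0,"y":0,"z":0,"yaw":-1},{"x":0,"y":0,"z":0,"yaw":-1}]' >/dev/null;done; python3 -m inch '[{"x":0,"y":0,"z":0,"yaw":-1},{"x":0,"y":0,"z":0,"yaw":-1},{"x":0,"y":0,"z":0,"yaw":0}]'; python3 w.py .4255 -.147 .17 -68
```

```text
time_s: 2.07
tcp_pos: [0.1983, -0.6397, 0.2269]
eef_rot: [179.9, 1.1, -70.4]
contact_force: [-0.2, 0.2, -0.1]
gripper_width: 0.0879
t 2.0667 pos [ 0.1983 -0.6397  0.2269] rot [179.95   1.09 -70.4 ] w 0.0879 F [-0.2  0.2 -0.1]
units x -15.517 y -15.174 z 2.276 yaw -0.599
```

```bash
for i in 1 2; do python3 -m inch '[{"x":-1,"y":-1,"z":0.1,"yaw":-0.04},{"x":-1,"y":-1,"z":0.1,"yaw":-0.04},{"x":-1,"y":-1,"z":0.1,"yaw":-0.04},{"x":-1,"y":-1,"z":0.1,"yaw":-0.04},{"x":-1,"y":-1,"z":0.1,"yaw":-0.04}]';done; python3 w.py .4255 -.147 .17 -68
```

```text
time_s: 2.48
tcp_pos: [0.2726, -0.4791, 0.2125]
eef_rot: [179.8, 1.3, -70.8]
contact_force: [0.6, 0.4, 0.1]
gripper_width: 0.0878
time_s: 2.9
tcp_pos: [0.3506, -0.3115, 0.2016]
eef_rot: [179.8, 1.3, -70.8]
contact_force: [0.4, 0.1, 0.4]
gripper_width: 0.0877
t 2.9 pos [ 0.3506 -0.3115  0.2016] rot [179.82   1.29 -70.8 ] w 0.0877 F [0.4 0.1 0.4]
units x -5.230 y -4.994 z 1.262 yaw -0.699
```

```bash
python3 -m inch '[{"x":-1,"y":-1,"z":0.1,"yaw":-0.14},{"x":-1,"y":-1,"z":0.1,"yaw":-0.14},{"x":-1,"y":-1,"z":0.1,"yaw":-0.14},{"x":-0.8,"y":-0.8,"z":0,"yaw":-0.14},{"x":-0.5,"y":-0.5,"z":0,"yaw":-0.14}]'; python3 -m inch '[{"x":-0.2,"y":-0.2,"z":0,"yaw":0},{"x":0,"y":0,"z":0,"yaw":0}]'; python3 w.py .4255 -.147 .17 -68; python3 - <<'E'
from h import *
snap('wrist','w1')
E
```

```text
time_s: 3.32
tcp_pos: [0.4171, -0.1641, 0.1964]
eef_rot: [-180.0, 1.3, -68.6]
contact_force: [-0.2, -0.5, 0.6]
gripper_width: 0.0874
time_s: 3.48
tcp_pos: [0.4212, -0.1543, 0.1968]
eef_rot: [-179.9, 1.3, -68.5]
contact_force: [-0.1, -0.4, 0.0]
gripper_width: 0.0877
t 3.4833 pos [ 0.4212 -0.1543  0.1968] rot [-179.94    1.26  -68.51] w 0.0877 F [-0.1 -0.4  0. ]
units x -0.209 y -0.266 z 1.072 yaw -0.129
```

View pics/w1.png

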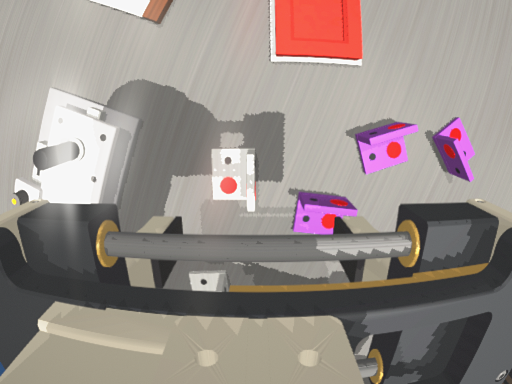

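```bash
cat >> h.py <<'E'
def wcloud(n):
    p,d,K,T=load(n); v,u=np.nonzero(d>0); z=d[v,u]
    x=(u-K[0,2])/K[0,0]; y=(v-K[1,2])/K[1,1]; t=np.hypot(x,y); k=np.tan(np.minimum(t,1.4))/np.maximum(t,1e-9)
    return T[:3,3]+np.c_[x*k*z,y*k*z,z]@T[:3,:3].T, p[v,u], np.c_[u,v]
def rects(P,x,y,lo,hi,R=.06):
    q=P[(np.hypot(P[:,0]-x,P[:,1]-y)<R)&(P[:,2]>lo)&(P[:,2]<hi)]; a=cv2.minAreaRect((q[:,:2]*1000).astype(np.float32))
    return len(q),np.round(a[0],1),np.round(a[1],1),round(a[2],1),q.mean(0).round(4),np.percentile(q[:,2],[10,50,90]).round(4)
E
python3 - <<'E'
from h import *
P,C,U=wcloud('w1')
print(rects(P,.4255,-.147,.044,.06,.045))
print(rects(P,.445,-.13,.006,.013,.045))
for u,v in((247,155),(256,155),(247,208),(256,208)): 
    p,d,K,T=load('w1'); print(onz(K,T,u,v,.05,True).round(4))
E
```

```text
(461, array([ 426.4, -146.8]), array([ 7.3, 60. ]), 21.0, array([ 0.4267, -0.1474,  0.0502]), array([0.0493, 0.0502, 0.0512]))
(1772, array([ 448.9, -137.8]), array([45.2, 60.2]), 21.0, array([ 0.4506, -0.1378,  0.0084]), array([0.0074, 0.0084, 0.0094]))
[ 0.4402 -0.1725  0.05  ]
[ 0.4318 -0.1758  0.05  ]
[ 0.4203 -0.1206  0.05  ]
[ 0.4116 -0.1241  0.05  ]
```

```bash
python3 -m inch '[{"x":-0.2,"y":-0.2,"z":0.2,"yaw":0.05},{"x":0,"y":0,"z":0.8,"yaw":0.05},{"x":0,"y":0,"z":1,"yaw":0},{"x":0,"y":0,"z":1,"yaw":0},{"x":0,"y":0,"z":0,"yaw":0}]' 0.15; python3 w.py .4262 -.147 .026 -69
```

```text
time_s: 3.95
tcp_pos: [0.4234, -0.1495, 0.12]
eef_rot: [-179.7, 1.2, -69.6]
contact_force: [-0.9, -0.3, -0.9]
gripper_width: 0.0601
t 3.95 pos [ 0.4234 -0.1495  0.12  ] rot [-179.72    1.16  -69.57] w 0.0601 F [-0.9 -0.3 -0.9]
units x -0.056 y -0.138 z 3.761 yaw -0.143
```

```bash
python3 -m inch '[{"x":-0.05,"y":-0.12,"z":0.5,"yaw":-0.1},{"x":0,"y":0,"z":0.8,"yaw":0},{"x":0,"y":0,"z":0.8,"yaw":0},{"x":0,"y":0,"z":0.5,"yaw":0},{"x":0,"y":0,"z":0,"yaw":0}]'; python3 w.py .4262 -.147 .026 -69
```

```text
time_s: 4.37
tcp_pos: [0.4261, -0.1497, 0.0555]
eef_rot: [-179.7, 1.1, -69.7]
contact_force: [-0.7, -0.9, 0.7]
gripper_width: 0.0503
t 4.3667 pos [ 0.4261 -0.1497  0.0555] rot [-179.72    1.07  -69.7 ] w 0.0503 F [-0.7 -0.9  0.7]
units x -0.101 y -0.040 z 1.178 yaw -0.175
```

```bash
python3 -m inch '[{"x":-0.08,"y":-0.04,"z":0.5,"yaw":-0.15},{"x":0,"y":0,"z":0.5,"yaw":-0.04},{"x":0,"y":0,"z":0.2,"yaw":0},{"x":0,"y":0,"z":0,"yaw":0}]'; python3 w.py .4262 -.147 .026 -69
```

```text
time_s: 4.7
tcp_pos: [0.4285, -0.1489, 0.0284]
eef_rot: [-179.6, 1.0, -69.2]
contact_force: [-0.5, -0.1, 1.4]
gripper_width: 0.0503
t 4.7 pos [ 0.4285 -0.1489  0.0284] rot [-179.59    0.97  -69.16] w 0.0503 F [-0.5 -0.1  1.4]
units x -0.106 y 0.060 z 0.098 yaw -0.040
```

```bash
python3 -m inch '[{"x":-0.1,"y":0.08,"z":0.05,"yaw":0},{"x":0,"y":0,"z":0,"yaw":0}]'; for i in 1 2; do python3 -m inch '[{"x":0,"y":0,"z":0,"yaw":0},{"x":0,"y":0,"z":0,"yaw":0},{"x":0,"y":0,"z":0,"yaw":0},{"x":0,"y":0,"z":0,"yaw":0}]' -1 35;done; python3 w.py .4262 -.147 .026 -69
```

```text
time_s: 4.87
tcp_pos: [0.4265, -0.1477, 0.0287]
eef_rot: [-179.5, 0.9, -69.2]
contact_force: [-0.6, 0.2, 0.3]
gripper_width: 0.0506
time_s: 5.2
tcp_pos: [0.4278, -0.1477, 0.0312]
eef_rot: [-179.3, 0.9, -69.2]
contact_force: [0.8, 0.0, -0.4]
gripper_width: 0.0297
time_s: 5.53
tcp_pos: [0.4278, -0.1477, 0.0317]
eef_rot: [-179.3, 0.8, -69.2]
contact_force: [-0.8, -0.5, 1.8]
gripper_width: 0.008
t 5.5333 pos [ 0.4278 -0.1477  0.0317] rot [-179.29    0.85  -69.22] w 0.008 F [-0.8 -0.5  1.8]
units x -0.049 y 0.050 z 0.227 yaw -0.056
```

```bash
python3 -m inch '[{"x":0,"y":0,"z":-0.3,"yaw":0},{"x":0,"y":0,"z":-1,"yaw":0},{"x":0,"y":0,"z":-1,"yaw":0},{"x":0,"y":0,"z":-1,"yaw":0},{"x":0.5,"y":0.3,"z":-0.5,"yaw":0}]';  python3 -m inch '[{"x":1,"y":0.6,"z":0,"yaw":0},{"x":0.8,"y":0.6,"z":0,"yaw":0},{"x":0.3,"y":0.2,"z":0,"yaw":0},{"x":0,"y":0,"z":0,"yaw":0}]'; python3 w.py .4075 -.3564 .08 -68; python3 - <<'E'
from h import *
p,d,K,T=snap('wrist','w2')
P,C,U=wcloud('w2')
h=cv2.cvtColor(C[:,None],cv2.COLOR_RGB2HSV)[:,0].astype(int); red=((h[:,0]<7)|(h[:,0]>173))&(h[:,1]>120)
Q=P[red]
print(rects(Q,.427,-.3485,.021,.030,.08)); print(rects(Q,.427,-.3485,.01,.018,.06))
E
```

```text
time_s: 5.95
tcp_pos: [0.4198, -0.163, 0.1266]
eef_rot: [180.0, 1.1, -69.3]
contact_force: [0.8, 0.6, -4.0]
gripper_width: 0.0079
time_s: 6.28
tcp_pos: [0.4062, -0.2272, 0.131]
eef_rot: [-179.7, 1.0, -69.1]
contact_force: [0.3, -1.0, -4.1]
gripper_width: 0.0072
t 6.2833 pos [ 0.4062 -0.2272  0.131 ] rot [-179.66    0.99  -69.13] w 0.0072 F [ 0.3 -1.  -4.1]
units x 4.848 y 1.793 z 2.041 yaw -0.281
(7258, array([ 426.1, -347.8]), array([ 94.9, 101.8]), 21.9, array([ 0.4253, -0.3446,  0.0241]), array([0.0228, 0.0243, 0.0253]))
(4569, array([ 426.6, -349.1]), array([56.9, 66.7]), 21.9, array([ 0.4268, -0.3482,  0.0164]), array([0.0155, 0.0164, 0.0173]))
```

View pics/w2.png

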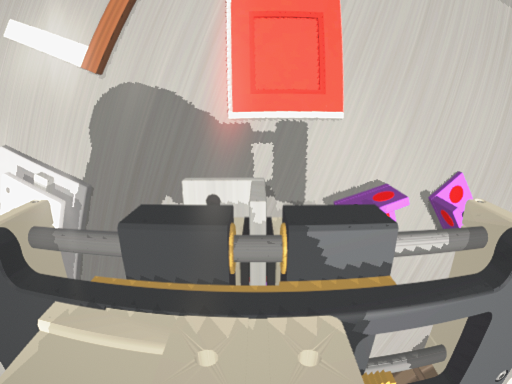

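```bash
python3 - <<'E'
from h import *
P,C,U=wcloud('w2'); tcp=np.array([.4062,-.2272,.131]); a=np.radians(-69.13)
D=P-tcp; q=np.c_[D[:,:2]@[np.cos(a),np.sin(a)],D[:,:2]@[np.sin(a),-np.cos(a)],D[:,2]]
s=(U[:,1]<204)&(U[:,1]>160)&(U[:,0]>175)&(U[:,0]<275)&(q[:,2]>-.06)
for lo,hi in((-.04,-.015),(-.0,.03)):
    k=q[s&(q[:,2]>lo)&(q[:,2]<hi)]; print(len(k))
    if len(k): print(np.percentile(k,[1,50,99],axis=0).round(4))
k=q[s&(q[:,2]<-.015)&(q[:,2]>-.04)]
# far edge: max x per y bin ; height plane fit
for y in np.arange(-.044,.004,.008):
    b=k[abs(k[:,1]-y)<.003]; 
    if len(b): print(y.round(3),b[:,0].max().round(4),len(b))
A=np.c_[k[:,:2],np.ones(len(k))]; print(np.linalg.lstsq(A,k[:,2],rcond=None)[0])
E
```

```text
1821
[[ 0.0139 -0.0455 -0.0294]
 [ 0.0223 -0.0241 -0.0234]
 [ 0.0284  0.0016 -0.0184]]
210
[[ 0.0272 -0.0041  0.0002]
 [ 0.0281 -0.0003  0.0119]
 [ 0.0286  0.0036  0.0196]]
-0.044 0.0284 200
-0.036 0.0286 252
-0.028 0.0285 258
-0.02 0.0284 254
-0.012 0.0284 265
-0.004 0.0285 122
[-0.09224439  0.01043548 -0.02134546]
```

```bash
python3 -m inch '[{"x":0.8,"y":0.4,"z":0,"yaw":-0.1},{"x":1,"y":0.4,"z":0,"yaw":-0.1},{"x":1,"y":0.4,"z":0.2,"yaw":-0.1},{"x":1,"y":0.3,"z":0.2,"yaw":0},{"x":0.7,"y":0.2,"z":0.2,"yaw":0}]'; python3 -m inch '[{"x":0.2,"y":0.05,"z":0.3,"yaw":0},{"x":0,"y":0,"z":0,"yaw":0}]';  python3 w.py .4076 -.3578 .068 -68.1
```

```text
time_s: 6.75
tcp_pos: [0.4086, -0.3448, 0.1139]
eef_rot: [-179.6, 1.1, -67.6]
contact_force: [0.9, -0.3, -3.6]
gripper_width: 0.0081
time_s: 6.92
tcp_pos: [0.4093, -0.351, 0.1039]
eef_rot: [-179.7, 1.2, -67.7]
contact_force: [-0.2, 0.2, -4.0]
gripper_width: 0.0078
t 6.9167 pos [ 0.4093 -0.351   0.1039] rot [-179.7     1.21  -67.71] w 0.0078 F [-0.2  0.2 -4. ]
units x 0.226 y 0.166 z 1.434 yaw 0.097
```

```bash
python3 -m inch '[{"x":0.22,"y":0.16,"z":0.2,"yaw":0.1},{"x":0,"y":0,"z":0.6,"yaw":0},{"x":0,"y":0,"z":0.4,"yaw":0},{"x":0,"y":0,"z":0,"yaw":0}]';  python3 w.py .4076 -.3578 .0477 -68.1
```

```text
time_s: 7.25
tcp_pos: [0.4075, -0.3542, 0.072]
eef_rot: [-179.8, 1.3, -68.1]
contact_force: [-0.3, 0.1, -4.1]
gripper_width: 0.0076
t 7.25 pos [ 0.4075 -0.3542  0.072 ] rot [-179.76    1.3   -68.08] w 0.0076 F [-0.3  0.1 -4.1]
units x 0.136 y 0.050 z 0.972 yaw 0.005
```

```bash
python3 -m inch '[{"x":0.16,"y":0.05,"z":0.25,"yaw":0},{"x":0.02,"y":0,"z":0.2,"yaw":0},{"x":0.02,"y":0,"z":0,"yaw":0}]';  python3 w.py .4076 -.3578 .0477 -68.1
```

```text
time_s: 7.5
tcp_pos: [0.4086, -0.358, 0.0603]
eef_rot: [-179.8, 1.3, -67.9]
contact_force: [0.0, 0.3, -3.2]
gripper_width: 0.008
t 7.5 pos [ 0.4086 -0.358   0.0603] rot [-179.76    1.3   -67.95] w 0.008 F [ 0.   0.3 -3.2]
units x -0.022 y 0.035 z 0.504 yaw 0.038
```

```bash
python3 -m inch '[{"x":0,"y":0.04,"z":0.12,"yaw":0.03},{"x":0,"y":0.01,"z":0.12,"yaw":0},{"x":0,"y":0.01,"z":0.1,"yaw":0}]';  python3 w.py .4076 -.3578 .0477 -68.1;python3 -m inch '[{"x":0,"y":0,"z":0.1,"yaw":0},{"x":0,"y":0,"z":0.08,"yaw":0}]';  python3 w.py .4076 -.3578 .0477 -68.1
```

```text
time_s: 7.75
tcp_pos: [0.4081, -0.3587, 0.0523]
eef_rot: [-179.7, 1.2, -68.1]
contact_force: [-0.4, 0.3, -3.6]
gripper_width: 0.0077
t 7.75 pos [ 0.4081 -0.3587  0.0523] rot [-179.69    1.21  -68.05] w 0.0077 F [-0.4  0.3 -3.6]
units x -0.041 y 0.003 z 0.183 yaw 0.012
time_s: 7.92
tcp_pos: [0.408, -0.3587, 0.0476]
eef_rot: [-179.7, 1.2, -68.1]
contact_force: [-5.6, 9.7, 24.6]
gripper_width: 0.0078
t 7.9167 pos [ 0.408  -0.3587  0.0476] rot [-179.67    1.19  -68.06] w 0.0078 F [-5.6  9.7 24.6]
units x -0.041 y 0.003 z -0.002 yaw 0.010
```

```bash
python3 -m inch '[{"x":-0.02,"y":0,"z":-0.03,"yaw":0},{"x":0,"y":0,"z":0,"yaw":0}]' ; python3 -m inch '[{"x":0,"y":0,"z":0,"yaw":0},{"x":0,"y":0,"z":0,"yaw":0},{"x":0,"y":0,"z":0,"yaw":0}]' 0.15;  python3 -m inch '[{"x":0,"y":0,"z":0,"yaw":0},{"x":0,"y":0,"z":-0.5,"yaw":0},{"x":0,"y":0,"z":-1,"yaw":0},{"x":0,"y":0,"z":-1,"yaw":0},{"x":-0.5,"y":0,"z":-1,"yaw":0}]'; python3 w.py .4015 .0165 .16 -64.5
```

```text
time_s: 8.08
tcp_pos: [0.408, -0.3583, 0.0485]
eef_rot: [-179.7, 1.2, -68.1]
contact_force: [0.8, 0.1, -4.3]
gripper_width: 0.0079
time_s: 8.33
tcp_pos: [0.4091, -0.359, 0.0494]
eef_rot: [-179.6, 1.0, -68.0]
contact_force: [0.1, 0.7, -0.1]
gripper_width: 0.0225
time_s: 8.75
tcp_pos: [0.4023, -0.3489, 0.1351]
eef_rot: [-180.0, 1.4, -68.1]
contact_force: [0.7, -0.4, 0.5]
gripper_width: 0.0494
t 8.75 pos [ 0.4023 -0.3489  0.1351] rot [-179.97    1.43  -68.09] w 0.0494 F [ 0.7 -0.4  0.5]
units x -13.573 y -5.422 z -0.997 yaw -0.898
```

```bash
python3 -m inch '[{"x":-1,"y":-0.4,"z":-0.5,"yaw":0},{"x":-1,"y":-0.4,"z":-0.5,"yaw":-0.2},{"x":-1,"y":-0.4,"z":0,"yaw":-0.2},{"x":-0.8,"y":-0.4,"z":0,"yaw":-0.2},{"x":-0.5,"y":-0.2,"z":0,"yaw":0}]';python3 - <<'E'
from h import *
snap('wrist','w3'); P,C,U=wcloud('w3')
print(rects(P,.4266,-.3487,.055,.075,.05)); print(rects(P,.43,-.347,.02,.05,.045))
snap('top','t3'); P,C=cloud('t3'); print(rects(P,.4266,-.3487,.055,.075,.05))
P,C,U=wcloud('w3'); u=rects(P,.4266,-.3487,.055,.075,.05)
a=np.radians(21.9); D=(P-[.4266,-.3487,0]); bx=D[:,0]*np.cos(a)+D[:,1]*np.sin(a); by=-D[:,0]*np.sin(a)+D[:,1]*np.cos(a)
k=(abs(bx-.003)<.015)&(abs(by)<.027)&(P[:,2]<.05); A=np.c_[bx[k],by[k],np.ones(k.sum())]; print('base top plane',np.linalg.lstsq(A,P[k,2],rcond=None)[0])
k=(P[:,2]>.058)&(P[:,2]<.075)&(np.hypot(bx,by)<.05); A=np.c_[by[k],np.ones(k.sum())]; print('upright top',np.linalg.lstsq(A,P[k,2],rcond=None)[0],np.percentile(bx[k],[2,98]),np.percentile(by[k],[1,99]))
E
python3 w.py .4015 .0165 .16 -64.5
```

```text
time_s: 9.17
tcp_pos: [0.4054, -0.232, 0.1713]
eef_rot: [-179.4, 0.9, -65.8]
contact_force: [-0.2, 1.0, -0.5]
gripper_width: 0.0506
(758, array([ 408. , -356.7]), array([ 8.6, 60. ]), 21.7, array([ 0.4083, -0.3555,  0.0653]), array([0.0607, 0.0662, 0.0673]))
(5144, array([ 429.6, -347.5]), array([88.7, 89. ]), 25.0, array([ 0.4336, -0.3453,  0.0248]), array([0.0228, 0.0244, 0.0257]))
t 9.2667 pos [ 0.4052 -0.232   0.1711] rot [-179.38    0.91  -65.76] w 0.0505 F [ 0.6 -0.3  0. ]
units x -9.124 y -3.946 z 0.445 yaw -0.316h.py:27: RuntimeWarning: Mean of empty slice.
  return len(q),np.round(a[0],1),np.round(a[1],1),round(a[2],1),q.mean(0).round(4),np.percentile(q[:,2],[10,50,90]).round(4)
  ret = um.true_divide(
Traceback (most recent call last):
  File "h.py", line 27, in rects
    return len(q),np.round(a[0],1),np.round(a[1],1),round(a[2],1),q.mean(0).round(4),np.percentile(q[:,2],[10,50,90]).round(4)
                                                                                     ~~~~~~~~~~~~~^^^^^^^^^^^^^^^^^^^
IndexError: index -1 is out of bounds for axis 0 with size 0
```

```bash
python3 - <<'E'
from h import *
P,C,U=wcloud('w3')
a=np.radians(21.9); D=(P-[.4266,-.3487,0]); bx=D[:,0]*np.cos(a)+D[:,1]*np.sin(a); by=-D[:,0]*np.sin(a)+D[:,1]*np.cos(a)
k=(abs(bx-.003)<.015)&(abs(by)<.027)&(P[:,2]<.05); A=np.c_[bx[k],by[k],np.ones(k.sum())]; print('base top plane',np.linalg.lstsq(A,P[k,2],rcond=None)[0])
k=(P[:,2]>.063)&(P[:,2]<.075)&(np.hypot(bx,by)<.05); A=np.c_[by[k],np.ones(k.sum())]; print('upright top',np.linalg.lstsq(A,P[k,2],rcond=None)[0],np.percentile(bx[k],[2,98]),np.percentile(by[k],[1,99]))
E
python3 -m inch '[{"x":-1,"y":-0.45,"z":0,"yaw":-0.1},{"x":-1,"y":-0.45,"z":0,"yaw":-0.1},{"x":-1,"y":-0.45,"z":0,"yaw":-0.1},{"x":-1,"y":-0.45,"z":0,"yaw":0},{"x":-1,"y":-0.45,"z":0,"yaw":0}]'
python3 -m inch '[{"x":-1,"y":-0.45,"z":0,"yaw":0},{"x":-1,"y":-0.45,"z":0,"yaw":0},{"x":-0.8,"y":-0.3,"z":0,"yaw":0},{"x":-0.3,"y":-0.1,"z":0,"yaw":0},{"x":0,"y":0,"z":0,"yaw":0}]'; python3 - <<'E'
from h import *
snap('wrist','w4'); P,C,U=wcloud('w4')
print(rects(P,.4015,.0165,.044,.06,.045)); print(rects(P,.42,.026,.006,.013,.045))
E
python3 w.py .4015 .0165 .03 -64.5
```

```text
base top plane [0.01050673 0.00351255 0.02456076]
upright top [0.00098089 0.06629006] [-0.02415086 -0.0162814 ] [-0.02959475  0.02890908]
time_s: 9.68
tcp_pos: [0.4045, -0.0952, 0.1741]
eef_rot: [-179.3, 0.8, -64.9]
contact_force: [0.3, 0.4, 0.2]
gripper_width: 0.0505
time_s: 10.1
tcp_pos: [0.4022, -0.0057, 0.1769]
eef_rot: [-179.1, 0.7, -64.7]
contact_force: [-0.1, 0.1, 0.3]
gripper_width: 0.0502
(497, array([402.4,  16.2]), array([ 7.9, 58.9]), 25.1, array([0.4027, 0.0155, 0.05  ]), array([0.049 , 0.0501, 0.051 ]))
(1842, array([421.7,  25.4]), array([50.7, 58.5]), 26.1, array([0.4262, 0.0263, 0.0084]), array([0.0074, 0.0083, 0.0093]))
t 10.15 pos [ 0.4022 -0.0063  0.1768] rot [-179.14    0.73  -64.73] w 0.05 F [0.1 0.8 0. ]
units x -0.835 y -0.363 z 5.873 yaw -0.058
```

```bash
python3 -m inch '[{"x":-0.5,"y":-0.2,"z":0.3,"yaw":-0.05},{"x":-0.35,"y":-0.15,"z":0.8,"yaw":0},{"x":0,"y":0,"z":1,"yaw":0},{"x":0,"y":0,"z":1,"yaw":0},{"x":0,"y":0,"z":0.6,"yaw":0}]'; python3 w.py .4022 .0163 .028 -64.5
```

```text
time_s: 10.57
tcp_pos: [0.4067, 0.0162, 0.0857]
eef_rot: [-178.5, 0.7, -64.6]
contact_force: [-0.3, -0.1, -0.8]
gripper_width: 0.0505
t 10.5667 pos [0.4067 0.0162 0.0857] rot [-178.54    0.66  -64.63] w 0.0505 F [-0.3 -0.1 -0.8]
units x -0.079 y 0.160 z 2.309 yaw -0.033
```

```bash
python3 -m inch '[{"x":-0.08,"y":0.18,"z":0.6,"yaw":0},{"x":0,"y":0.04,"z":0.8,"yaw":0},{"x":0,"y":0.04,"z":0.5,"yaw":0},{"x":0,"y":0.03,"z":0.2,"yaw":0},{"x":0,"y":0,"z":0,"yaw":0}]'; python3 w.py .4022 .0163 .028 -64.5
```

```text
time_s: 10.98
tcp_pos: [0.3991, 0.0092, 0.0273]
eef_rot: [-179.0, 0.6, -65.0]
contact_force: [-0.3, -0.9, 0.4]
gripper_width: 0.0505
t 10.9833 pos [0.3991 0.0092 0.0273] rot [-178.96    0.59  -64.98] w 0.0505 F [-0.3 -0.9  0.4]
units x -0.203 y -0.233 z -0.029 yaw -0.120
```

```bash
python3 -m inch '[{"x":-0.2,"y":-0.23,"z":0,"yaw":-0.1},{"x":0,"y":0,"z":0,"yaw":0}]'; python3 w.py .4022 .0163 .028 -64.5
```

```text
time_s: 11.15
tcp_pos: [0.403, 0.0154, 0.0278]
eef_rot: [-179.0, 0.6, -64.7]
contact_force: [0.8, -0.8, -0.0]
gripper_width: 0.0503
t 11.15 pos [0.403  0.0154 0.0278] rot [-178.99    0.56  -64.66] w 0.0503 F [ 0.8 -0.8 -0. ]
units x -0.046 y 0.013 z -0.007 yaw -0.041
```

```bash
python3 -m inch '[{"x":-0.04,"y":0.02,"z":0.05,"yaw":-0.03},{"x":0,"y":0,"z":0.03,"yaw":0},{"x":0,"y":0,"z":0.03,"yaw":0},{"x":0,"y":0,"z":0.03,"yaw":0},{"x":0,"y":0,"z":0.02,"yaw":0}]' -1 35; python3 -m inch '[{"x":0,"y":0,"z":0,"yaw":0},{"x":0,"y":0,"z":0,"yaw":0},{"x":0,"y":0,"z":0,"yaw":0},{"x":0,"y":0,"z":0,"yaw":0}]'; python3 w.py .4022 .0163 .028 -64.5
```

```text
time_s: 11.57
tcp_pos: [0.4046, 0.0177, 0.0262]
eef_rot: [-178.6, 0.6, -64.4]
contact_force: [-0.7, -1.2, 0.5]
gripper_width: 0.0228
time_s: 11.9
tcp_pos: [0.404, 0.0175, 0.0263]
eef_rot: [-178.7, 0.6, -64.4]
contact_force: [1.2, -0.5, -0.9]
gripper_width: 0.0076
t 11.9 pos [0.404  0.0175 0.0263] rot [-178.66    0.57  -64.43] w 0.0076 F [ 1.2 -0.5 -0.9]
units x 0.013 y 0.084 z -0.069 yaw 0.017
```

```bash
python3 -m inch '[{"x":0,"y":0,"z":-0.3,"yaw":0},{"x":0,"y":0,"z":-1,"yaw":0},{"x":0,"y":0,"z":-1,"yaw":0},{"x":0,"y":0,"z":-1,"yaw":0.5},{"x":0,"y":-0.5,"z":-1,"yaw":1}]';  python3 -m inch '[{"x":0,"y":-1,"z":-0.3,"yaw":1},{"x":0,"y":-1,"z":-0.2,"yaw":1},{"x":0,"y":-0.5,"z":0,"yaw":1},{"x":0,"y":0,"z":0,"yaw":1},{"x":0,"y":0,"z":0,"yaw":0.4}]'; python3 w.py .608 .059 .13 -90
python3 - <<'E'
from h import *
snap('top','t5'); snap('scene','s5'); snap('wrist','w5')
def line(q): return np.round(q,4)
for n in('top0','scene0'):
    p,d,K,T=load(n); P,C=cloud(n)
    hs=cv2.cvtColor(C[:,None],cv2.COLOR_RGB2HSV)[:,0].astype(int); g=(hs[:,0]>55)&(hs[:,0]<90)&(hs[:,1]>60)
    print(n,'floor',rects(P[g],.629,.059,.047,.0535,.045)); print('  rim',rects(P[g],.629,.059,.0555,.064,.075))
    print('  plate', rects(P,.63,-.03,.044,.049,.13))
    s=(P[:,2]>.08)&(P[:,2]<.112)&(abs(P[:,0]-.627)<.03)&(abs(P[:,1]+.111)<.03); print('  handle',P[s].mean(0),s.sum())
    # yellow dots / stripes
    h=cv2.cvtColor(p,cv2.COLOR_RGB2HSV); m=cv2.inRange(h,(18,60,90),(36,255,255)); nn,l,st,ce=cv2.connectedComponentsWithStats(m)
    for i in range(1,nn):
        u,v=ce[i]; w=onz(K,T,u,v,.03)
        if .6<w[0]<.75 and -.15<w[1]<.25: print('  yellow',st[i,4],ce[i].round(1),'z.03',w.round(4),'depth pt',pt(K,T,d,u,v).round(4))
E
```

```text
time_s: 12.32
tcp_pos: [0.4058, 0.0168, 0.133]
eef_rot: [-179.8, 0.6, -70.6]
contact_force: [0.8, 1.1, -4.7]
gripper_width: 0.0077
time_s: 12.73
tcp_pos: [0.4709, 0.0357, 0.1556]
eef_rot: [-179.4, 1.0, -89.2]
contact_force: [-0.8, -0.0, -4.2]
gripper_width: 0.0078
t 12.7333 pos [0.4709 0.0357 0.1556] rot [-179.42    0.99  -89.23] w 0.0078 F [-0.8 -0.  -4.2]
units x -0.856 y -5.497 z 1.022 yaw 0.193
top0 floor (326, array([633.6,  60.4]), array([67.7, 78. ]), 83.6, array([0.6311, 0.0603, 0.0505]), array([0.0481, 0.0507, 0.0529]))
  rim (279, array([630.6,  59.3]), array([85.9, 82.1]), 89.7, array([0.6331, 0.0599, 0.0586]), array([0.0561, 0.0583, 0.0615]))
  plate (1013, array([639.2, -29. ]), array([240. , 112.6]), 89.6, array([ 0.6265, -0.0519,  0.0467]), array([0.0447, 0.0467, 0.0485]))
  handle [ 0.6237838  -0.10746334  0.10305639] 26
  yellow 7 [266.  110.3] z.03 [ 0.7057 -0.0281  0.03  ] depth pt [ 0.694  -0.0265  0.0758]
  yellow 6 [217.  113.5] z.03 [0.6955 0.1268 0.03  ] depth pt [0.6956 0.1268 0.0299]
  yellow 6 [223.  113.5] z.03 [0.6955 0.1078 0.03  ] depth pt [0.6952 0.1077 0.0311]
scene0 floor (351, array([634.1,  56.8]), array([71.4, 79.9]), 0.6, array([0.6267, 0.0619, 0.0507]), array([0.0489, 0.0508, 0.0523]))
  rim (368, array([627.4,  58.3]), array([91. , 85.8]), 89.2, array([0.6277, 0.0579, 0.0584]), array([0.0565, 0.0585, 0.0602]))
  plate (1594, array([646.8, -30.3]), array([247.6, 129.6]), 89.1, array([ 0.6308, -0.0652,  0.0467]), array([0.0451, 0.0467, 0.0482]))
  handle [ 0.6315092  -0.11752004  0.09569792] 73
  yellow 12 [341.2 225.3] z.03 [0.6947 0.1278 0.03  ] depth pt [0.6952 0.1261 0.0318]
  yellow 12 [339.7 229.8] z.03 [0.6991 0.1099 0.03  ] depth pt [0.6993 0.1093 0.0306]
  yellow 10 [315.2 247. ] z.03 [0.6771 0.0133 0.03  ] depth pt [ 0.692  -0.0235  0.0763]
```

```bash
python3 - <<'E'
from h import *
P,C,U=wcloud('w5')
hs=cv2.cvtColor(C[:,None],cv2.COLOR_RGB2HSV)[:,0].astype(int); g=(hs[:,0]>55)&(hs[:,0]<90)&(hs[:,1]>60)&(abs(P[:,0]-.63)<.08)&(abs(P[:,1]-.06)<.08)
print(g.sum())
if g.sum()>50:
    print('rim',rects(P[g],.629,.059,.0555,.064,.075)); print('floor',rects(P[g],.629,.059,.047,.0530,.06)); print(U[g].min(0),U[g].max(0))
print('plate', rects(P,.63,-.03,.044,.049,.13))
s=(P[:,2]>.07)&(P[:,2]<.112)&(abs(P[:,0]-.627)<.03)&(abs(P[:,1]+.111)<.03); print('handle',s.sum(),P[s].min(0),P[s].max(0))
# bracket in hand
tcp=np.array([.4709,.0357,.1556]); a=np.radians(-89.23); D=P-tcp; q=np.c_[D[:,:2]@[np.cos(a),np.sin(a)],D[:,:2]@[np.sin(a),-np.cos(a)],D[:,2]]
k=q[(U[:,1]<206)&(U[:,1]>150)&(U[:,0]>170)&(U[:,0]<280)&(abs(q[:,2]+.018)<.02)&(abs(q[:,1]+.02)<.04)&(abs(q[:,0])<.06)]; print(len(k)); print(np.percentile(k,[1,50,99],axis=0).round(4))
for y in np.arange(-.044,.004,.008):
    b=k[abs(k[:,1]-y)<.003]
    if len(b): print(y.round(3),b[:,0].max().round(4),len(b),b[:,2].mean())
E
```

```text
4203
rim (1626, array([629.2,  47.3]), array([65.3, 85.5]), 89.8, array([0.6299, 0.0365, 0.058 ]), array([0.0567, 0.0581, 0.0591]))
floor (2349, array([623. ,  49.2]), array([67.1, 73.1]), 89.6, array([0.63  , 0.053 , 0.0503]), array([0.0494, 0.0503, 0.0512]))
[ 58 167] [136 231]
plate (11604, array([628.5, -34. ]), array([233.4,  90.8]), 89.7, array([ 0.6224, -0.0569,  0.0464]), array([0.0454, 0.0464, 0.0474]))
handle 762 [ 0.6160744  -0.12073221  0.07004585] [ 0.63416649 -0.09932703  0.11199306]
2016
[[ 0.0148 -0.0454 -0.0237]
 [ 0.0238 -0.0226 -0.0182]
 [ 0.0297  0.0028 -0.0006]]
-0.044 0.0296 202 -0.018398042475628637
-0.036 0.0298 256 -0.01839700978451309
-0.028 0.0295 257 -0.01826884107973133
-0.02 0.0297 274 -0.01850652707364119
-0.012 0.0296 290 -0.01861218933076531
-0.004 0.0299 180 -0.0156335043511039
```

View pics/w5.png

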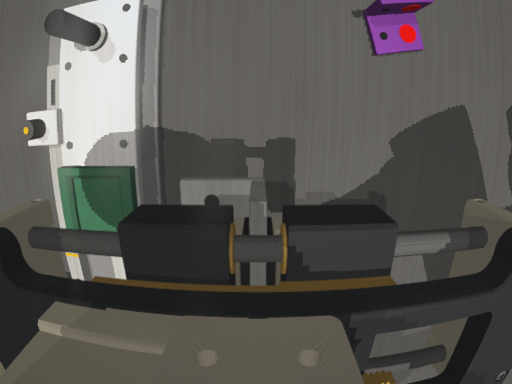

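```bash
python3 -m inch '[{"x":-0.3,"y":-0.8,"z":0,"yaw":0.1},{"x":-0.3,"y":-1,"z":0,"yaw":0.1},{"x":-0.3,"y":-1,"z":0,"yaw":0.05},{"x":0,"y":-1,"z":0.1,"yaw":0},{"x":0,"y":-0.9,"z":0.1,"yaw":0}]';  python3 -m inch '[{"x":0,"y":-0.4,"z":0.1,"yaw":0},{"x":0,"y":0,"z":0.1,"yaw":0},{"x":0,"y":0,"z":0,"yaw":0}]'; python3 w.py .608 .059 .10 -90.3
```

```text
time_s: 13.3
tcp_pos: [0.584, 0.0588, 0.1521]
eef_rot: [-179.7, 1.0, -89.5]
contact_force: [-0.8, -0.4, -3.6]
gripper_width: 0.0075
time_s: 13.55
tcp_pos: [0.5964, 0.0588, 0.1447]
eef_rot: [-179.9, 0.9, -89.3]
contact_force: [-0.9, 0.5, -3.7]
gripper_width: 0.008
t 13.55 pos [0.5964 0.0588 0.1447] rot [-179.85    0.95  -89.31] w 0.008 F [-0.9  0.5 -3.7]
units x -0.003 y -0.463 z 1.788 yaw 0.248
```

```bash
python3 -m inch '[{"x":0,"y":-0.4,"z":0.3,"yaw":0.2},{"x":0,"y":-0.06,"z":0.6,"yaw":0.05},{"x":0,"y":0,"z":0.5,"yaw":0},{"x":0,"y":0,"z":0.2,"yaw":0},{"x":0,"y":0,"z":0,"yaw":0}]'; python3 w.py .608 .059 .0764 -90.3
```

```text
time_s: 13.97
tcp_pos: [0.6053, 0.0591, 0.1032]
eef_rot: [-179.9, 1.0, -90.3]
contact_force: [-0.2, 0.3, -3.3]
gripper_width: 0.0078
t 13.9667 pos [0.6053 0.0591 0.1032] rot [-179.95    0.96  -90.34] w 0.0078 F [-0.2  0.3 -3.3]
units x 0.005 y -0.107 z 1.073 yaw -0.010
```

```bash
python3 -m inch '[{"x":0,"y":-0.12,"z":0.15,"yaw":0},{"x":0,"y":0,"z":0.2,"yaw":0},{"x":0,"y":0,"z":0.1,"yaw":0},{"x":0,"y":0,"z":0,"yaw":0}]'; python3 w.py .608 .059 .0764 -90.3; python3 - <<'E'
from h import *
s=r.get_state()
p,d,K,T=snap('wrist','w6'); P,C,U=wcloud('w6')
hs=cv2.cvtColor(C[:,None],cv2.COLOR_RGB2HSV)[:,0].astype(int); g=(hs[:,0]>55)&(hs[:,0]<90)&(hs[:,1]>60)&(abs(P[:,0]-.63)<.08)&(abs(P[:,1]-.06)<.08)&(P[:,2]<.066)
print(g.sum(),np.percentile(P[g],[0.5,50,99.5],axis=0).round(4))
k=g&(P[:,2]>.0565); print('rim',np.percentile(P[k],[0.5,50,99.5],axis=0).round(4))
k=g&(P[:,2]<.052); print('floor',k.sum(), np.percentile(P[k],[0.5,50,99.5],axis=0).round(4) if k.sum()>5 else '')
E
```

```text
time_s: 14.3
tcp_pos: [0.6085, 0.0596, 0.0926]
eef_rot: [-179.9, 1.0, -90.3]
contact_force: [0.1, -0.5, -4.4]
gripper_width: 0.0078
t 14.3 pos [0.6085 0.0596 0.0926] rot [-179.86    0.99  -90.3 ] w 0.0078 F [ 0.1 -0.5 -4.4]
units x 0.022 y 0.021 z 0.650 yaw 0.001
4137 [[0.5877 0.0152 0.049 ]
 [0.6142 0.0283 0.0579]
 [0.6717 0.0581 0.0598]]
rim [[0.5876 0.0154 0.0565]
 [0.616  0.0249 0.0582]
 [0.6717 0.0572 0.0598]]
floor 604 [[0.6016 0.0152 0.0244]
 [0.6159 0.0311 0.0503]
 [0.6837 0.0598 0.0519]]
```

View pics/w6.png

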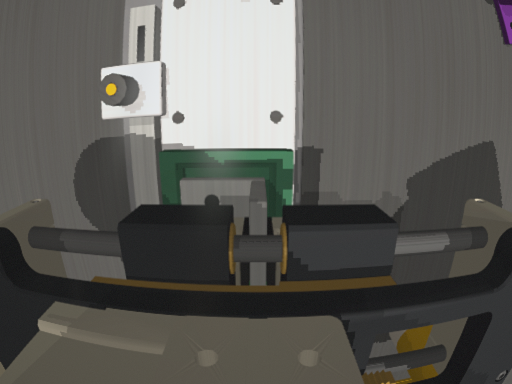

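```bash
python3 -m inch '[{"x":0.02,"y":0,"z":0.2,"yaw":0},{"x":0.01,"y":0,"z":0.15,"yaw":0},{"x":0,"y":0,"z":0.1,"yaw":0}]'; python3 w.py .6085 .0588 .0764 -90.3;  python3 -m inch '[{"x":0,"y":0,"z":0.05,"yaw":0}]'; python3 w.py .6085 .0588 .0764 -90.3
```

```text
time_s: 14.6
tcp_pos: [0.6095, 0.0592, 0.0823]
eef_rot: [-179.7, 1.0, -90.3]
contact_force: [-0.5, -0.8, -3.4]
gripper_width: 0.0079
t 14.6 pos [0.6095 0.0592 0.0823] rot [-179.7     1.04  -90.28] w 0.0079 F [-0.5 -0.8 -3.4]
units x 0.018 y 0.041 z 0.235 yaw 0.006
time_s: 14.68
tcp_pos: [0.6093, 0.0592, 0.0806]
eef_rot: [-179.7, 1.0, -90.3]
contact_force: [0.7, -0.2, -4.0]
gripper_width: 0.008
t 14.6833 pos [0.6093 0.0592 0.0806] rot [-179.73    1.03  -90.28] w 0.008 F [ 0.7 -0.2 -4. ]
units x 0.017 y 0.033 z 0.166 yaw 0.005
```

```bash
python3 -m inch '[{"x":0.01,"y":0.03,"z":0.06,"yaw":0},{"x":0,"y":0,"z":0.05,"yaw":0}]'; python3 w.py .6085 .0588 .0764 -90.3;  python3 -m inch '[{"x":0,"y":0,"z":0.05,"yaw":0}]'; python3 w.py .6085 .0588 .0764 -90.3
```

```text
time_s: 14.85
tcp_pos: [0.6085, 0.0589, 0.0773]
eef_rot: [-179.7, 1.0, -90.3]
contact_force: [-0.0, 0.5, -3.6]
gripper_width: 0.0079
t 14.85 pos [0.6085 0.0589 0.0773] rot [-179.74    1.02  -90.28] w 0.0079 F [-0.   0.5 -3.6]
units x 0.005 y -0.001 z 0.037 yaw 0.005
time_s: 14.93
tcp_pos: [0.6086, 0.059, 0.0763]
eef_rot: [-179.7, 1.0, -90.3]
contact_force: [-4.5, 2.0, 13.9]
gripper_width: 0.0076
t 14.9333 pos [0.6086 0.059  0.0763] rot [-179.73    1.02  -90.26] w 0.0076 F [-4.5  2.  13.9]
units x 0.009 y 0.004 z -0.004 yaw 0.009
```

```bash
python3 -m inch '[{"x":0,"y":0,"z":0,"yaw":0},{"x":0,"y":0,"z":0,"yaw":0},{"x":0,"y":0,"z":0,"yaw":0},{"x":0,"y":0,"z":0,"yaw":0}]' 0.15;  python3 -m inch '[{"x":0,"y":0,"z":0,"yaw":0},{"x":0,"y":0,"z":-0.4,"yaw":0},{"x":0,"y":0,"z":-1,"yaw":0},{"x":0,"y":0,"z":-1,"yaw":0},{"x":0,"y":0,"z":-1,"yaw":0}]'; python3 -m inch '[{"x":0.5,"y":0,"z":-0.5,"yaw":0},{"x":1,"y":-0.1,"z":0,"yaw":0},{"x":1,"y":-0.2,"z":0,"yaw":0},{"x":0.7,"y":-0.2,"z":0,"yaw":0},{"x":0,"y":0,"z":0,"yaw":0}]' 0.3; python3 w.py .627 -.111 .085 -90.3;python3 - <<'E'
from h import *
for n,f in(('wrist','w7'),('top','t7'),('scene','s7')): 
    snap(n,f); P=(wcloud if n=='wrist' else cloud)(f)[0]
    for w in((.608,.059,.092,.108,.045),(.633,.059,.054,.065,.02),(.6265,-.111,.09,.116,.03)):
        try: print(f,rects(P,*w))
        except Exception: print(f,'none')
# flatness from wrist/scene
for f in('s7','t7'):
    P=cloud(f)[0]; k=(abs(P[:,0]-.634)<.015)&(abs(P[:,1]-.059)<.024)&(P[:,2]<.07)
    if k.sum()>20: print(f,np.linalg.lstsq(np.c_[P[k,0]-.634,P[k,1]-.059,np.ones(k.sum())],P[k,2],rcond=None)[0].round(4))
E
```

```text
time_s: 15.27
tcp_pos: [0.6106, 0.0595, 0.0782]
eef_rot: [-179.5, 1.1, -90.2]
contact_force: [-0.9, 0.1, 0.3]
gripper_width: 0.0288
time_s: 15.68
tcp_pos: [0.6067, 0.0568, 0.162]
eef_rot: [179.9, 0.9, -90.3]
contact_force: [-0.1, -0.4, -0.0]
gripper_width: 0.0499
time_s: 16.1
tcp_pos: [0.6236, -0.0245, 0.1877]
eef_rot: [-179.1, 1.0, -89.9]
contact_force: [0.2, -0.5, -0.5]
gripper_width: 0.0567
t 16.1 pos [ 0.6236 -0.0245  0.1877] rot [-179.09    1.03  -89.93] w 0.0567 F [ 0.2 -0.5 -0.5]
units x 3.462 y -0.132 z 4.110 yaw 0.091
w7 (199, array([609.6,  50.9]), array([ 7.5, 27.3]), 1.5, array([0.6093, 0.0504, 0.0999]), array([0.0991, 0.1   , 0.1009]))
w7 (424, array([632.5,  69.7]), array([39.1, 18.3]), 1.3, array([0.6329, 0.0682, 0.0584]), array([0.0575, 0.0584, 0.0593]))
w7 (661, array([ 628.4, -110.7]), array([21.1, 20.9]), 16.5, array([ 0.6282, -0.1101,  0.1136]), array([0.1125, 0.1141, 0.115 ]))
t7 (59, array([606.9,  59.6]), array([56.7,  6.8]), 89.9, array([0.6072, 0.0593, 0.0993]), array([0.0946, 0.0992, 0.1037]))
t7 (113, array([636.7,  59.3]), array([32.2, 37.1]), 0.8, array([0.6349, 0.0591, 0.0588]), array([0.0561, 0.0588, 0.0616]))
t7 (45, array([ 627.4, -109.7]), array([20.4, 19.9]), 81.6, array([ 0.6257, -0.1089,  0.1097]), array([0.1006, 0.1123, 0.1152]))
s7 (33, array([606.7,  44.5]), array([ 8.1, 31.5]), 7.4, array([0.6072, 0.0399, 0.0996]), array([0.0949, 0.1006, 0.102 ]))
s7 (117, array([633.4,  59. ]), array([36.8, 36.8]), 50.3, array([0.6335, 0.0589, 0.0589]), array([0.0569, 0.0591, 0.0603]))
s7 (103, array([ 626.8, -112.5]), array([20.3, 20.5]), 47.1, array([ 0.6289, -0.1151,  0.1077]), array([0.0946, 0.1113, 0.1152]))
s7 [-0.0089 -0.0016  0.0589]
t7 [-0.0132 -0.0036  0.0587]
```

View pics/s7.png

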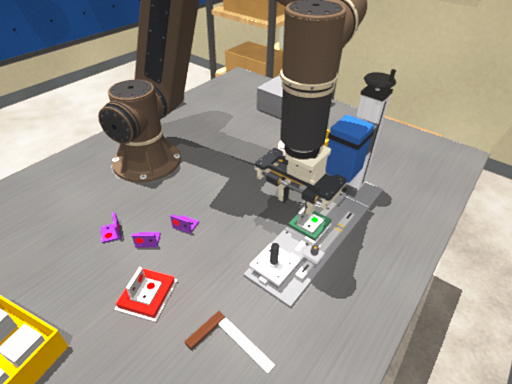

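```bash
python3 -m inch '[{"x":0.8,"y":-0.05,"z":0.1,"yaw":0.05},{"x":1,"y":-0.05,"z":0.1,"yaw":0.05},{"x":0.9,"y":-0.05,"z":0.2,"yaw":0},{"x":0.5,"y":0,"z":0.3,"yaw":0},{"x":0.2,"y":0,"z":0,"yaw":0}]';  python3 w.py .6278 -.111 .085 -90.3;python3 - <<'E'
from h import *
for n in('w5','w6','w7','t5','t7','s5','s7'):
    p,d,K,T=load(n); h=cv2.cvtColor(p,cv2.COLOR_RGB2HSV); m=cv2.inRange(h,(18,60,60),(36,255,255)); nn,l,st,ce=cv2.connectedComponentsWithStats(m)
    f=n[0]=='w'
    for i in range(1,nn):
        u,v=ce[i]; w=onz(K,T,u,v,.03,f); w2=onz(K,T,u,v,.0765,f)
        if .67<w[0]<.72 and .08<w[1]<.15: print(n,'stripe',st[i,4],ce[i].round(1),w.round(4))
        if .67<w2[0]<.72 and -.05<w2[1]<0: print(n,'dot',st[i,4],ce[i].round(1),w2.round(4))
E
```

```text
time_s: 16.67
tcp_pos: [0.627, -0.1033, 0.1683]
eef_rot: [-179.1, 1.1, -89.9]
contact_force: [-0.6, 0.4, -0.1]
gripper_width: 0.057
t 16.6667 pos [ 0.627  -0.1033  0.1683] rot [-179.1     1.12  -89.87] w 0.057 F [-0.6  0.4 -0.1]
units x 0.307 y -0.031 z 3.331 yaw 0.108
w5 dot 39 [ 25.6 130.2] [ 0.6949 -0.0261  0.0765]
w5 stripe 48 [ 71.4 254.4] [0.6956 0.1266 0.03  ]
w6 dot 121 [110.8  88.9] [ 0.6944 -0.026   0.0765]
w7 dot 61 [183.3 185.8] [ 0.6941 -0.026   0.0765]
t5 dot 7 [266.  110.3] [ 0.6938 -0.0264  0.0765]
t5 stripe 6 [217.  113.5] [0.6955 0.1268 0.03  ]
t5 stripe 7 [223.1 113.7] [0.6948 0.1073 0.03  ]
t7 dot 1 [260. 105.] [ 0.7102 -0.0082  0.0765]
t7 dot 3 [266. 106.] [ 0.7071 -0.0265  0.0765]
t7 stripe 1 [214. 108.] [0.7132 0.1363 0.03  ]
t7 stripe 1 [218. 109.] [0.71   0.1237 0.03  ]
t7 stripe 1 [222. 108.] [0.7132 0.111  0.03  ]
t7 dot 1 [260. 109.] [ 0.6978 -0.0081  0.0765]
t7 dot 1 [267. 109.] [ 0.6978 -0.0295  0.0765]
t7 stripe 1 [220. 111.] [0.7035 0.1173 0.03  ]
t7 dot 1 [258. 112.] [ 0.6885 -0.002   0.0765]
t7 dot 1 [263. 112.] [ 0.6885 -0.0173  0.0765]
t7 stripe 4 [217.  114.5] [0.6923 0.1267 0.03  ]
t7 stripe 2 [217.5 117. ] [0.6843 0.1251 0.03  ]
t7 stripe 1 [225. 116.] [0.6875 0.1014 0.03  ]
t7 stripe 2 [223.5 118. ] [0.6811 0.1061 0.03  ]
t7 stripe 1 [222. 120.] [0.6747 0.1108 0.03  ]
t7 stripe 1 [225. 120.] [0.6747 0.1014 0.03  ]
t7 stripe 2 [228.5 120.5] [0.6731 0.0903 0.03  ]
t7 stripe 1 [231. 120.] [0.6747 0.0824 0.03  ]
s5 stripe 12 [341.2 225.3] [0.6947 0.1278 0.03  ]
s5 stripe 12 [339.7 229.8] [0.6991 0.1099 0.03  ]
s5 dot 10 [315.2 247. ] [ 0.6921 -0.0237  0.0765]
s7 stripe 17 [340.6 224.8] [0.6923 0.1284 0.03  ]
s7 stripe 21 [338.6 229.4] [0.6962 0.1091 0.03  ]
s7 dot 10 [315.2 247. ] [ 0.6921 -0.0237  0.0765]
```

```bash
python3 -m inch '[{"x":0.3,"y":-0.03,"z":0.4,"yaw":0.1},{"x":0,"y":0,"z":0.8,"yaw":0},{"x":0,"y":0,"z":0.6,"yaw":0},{"x":0,"y":0,"z":0.2,"yaw":0},{"x":0,"y":0,"z":0,"yaw":0}]';  python3 w.py .6278 -.111 .085 -90.3
```

```text
time_s: 17.08
tcp_pos: [0.6289, -0.1085, 0.1152]
eef_rot: [-179.1, 1.1, -90.3]
contact_force: [-0.2, -0.4, 0.7]
gripper_width: 0.057
t 17.0833 pos [ 0.6289 -0.1085  0.1152] rot [-179.08    1.15  -90.31] w 0.057 F [-0.2 -0.4  0.7]
units x 0.100 y 0.045 z 1.208 yaw -0.002
```

```bash
python3 -m inch '[{"x":0.1,"y":0.04,"z":0.4,"yaw":0},{"x":0,"y":0.02,"z":0.5,"yaw":0},{"x":0,"y":0,"z":0.2,"yaw":0},{"x":0,"y":0,"z":0,"yaw":0}]';  python3 w.py .6278 -.111 .085 -90.3
```

```text
time_s: 17.42
tcp_pos: [0.6289, -0.1091, 0.087]
eef_rot: [-179.0, 1.1, -90.2]
contact_force: [0.1, -0.0, 0.1]
gripper_width: 0.057
t 17.4167 pos [ 0.6289 -0.1091  0.087 ] rot [-178.97    1.14  -90.19] w 0.057 F [ 0.1 -0.   0.1]
units x 0.076 y 0.042 z 0.081 yaw 0.029
```

Close on the handle with a firm grip.

```bash
python3 -m inch '[{"x":0.08,"y":0.05,"z":0.06,"yaw":0},{"x":0,"y":0,"z":0,"yaw":0},{"x":0,"y":0,"z":0,"yaw":0},{"x":0,"y":0,"z":0,"yaw":0},{"x":0,"y":0,"z":0,"yaw":0}]' -1 55; python3 -m inch '[{"x":0,"y":0,"z":0,"yaw":0},{"x":0,"y":0,"z":0,"yaw":0},{"x":0,"y":0,"z":0,"yaw":0}]'; python3 w.py .6278 .032 .085 -90.3
```

```text
time_s: 17.83
tcp_pos: [0.6288, -0.1112, 0.0875]
eef_rot: [-178.8, 1.1, -90.1]
contact_force: [0.8, -0.6, -0.2]
gripper_width: 0.0293
time_s: 18.08
tcp_pos: [0.6282, -0.1112, 0.0879]
eef_rot: [-178.9, 1.1, -90.2]
contact_force: [1.9, -0.5, -2.0]
gripper_width: 0.0211
t 18.0833 pos [ 0.6282 -0.1112  0.0879] rot [-178.86    1.14  -90.16] w 0.0211 F [ 1.9 -0.5 -2. ]
units x -5.728 y 0.032 z 0.114 yaw 0.036
```

```bash
python3 -m inch '[{"x":-0.2,"y":0,"z":0,"yaw":0},{"x":-0.4,"y":0,"z":0,"yaw":0},{"x":-0.4,"y":0,"z":0,"yaw":0},{"x":-0.4,"y":0,"z":0,"yaw":0},{"x":-0.4,"y":0,"z":0,"yaw":0}]'; python3 w.py .6278 .032 .087 -90.3;  python3 -m inch '[{"x":-0.4,"y":0,"z":0,"yaw":0},{"x":-0.4,"y":0,"z":0,"yaw":0},{"x":-0.4,"y":0,"z":0,"yaw":0},{"x":-0.4,"y":0,"z":0,"yaw":0}]'; python3 w.py .6278 .032 .087 -90.3
```

```text
time_s: 18.5
tcp_pos: [0.6284, -0.0734, 0.0879]
eef_rot: [-179.0, 0.6, -90.3]
contact_force: [3.3, -8.9, -2.3]
gripper_width: 0.0213
t 18.5 pos [ 0.6284 -0.0734  0.0879] rot [-178.98    0.63  -90.33] w 0.0213 F [ 3.3 -8.9 -2.3]
units x -4.216 y 0.050 z 0.035 yaw -0.008
time_s: 18.83
tcp_pos: [0.6286, -0.0382, 0.0878]
eef_rot: [-179.1, 0.2, -90.4]
contact_force: [1.7, -8.9, -1.3]
gripper_width: 0.0214
t 18.8333 pos [ 0.6286 -0.0382  0.0878] rot [-179.09    0.21  -90.45] w 0.0214 F [ 1.7 -8.9 -1.3]
units x -2.807 y 0.056 z 0.033 yaw -0.037
```

```bash
python3 -m inch '[{"x":-0.4,"y":0,"z":0,"yaw":0.02},{"x":-0.4,"y":0,"z":0,"yaw":0},{"x":-0.4,"y":0,"z":0,"yaw":0},{"x":-0.4,"y":0,"z":0,"yaw":0},{"x":-0.2,"y":0,"z":0,"yaw":0}]'; python3 -m inch '[{"x":0,"y":0,"z":0,"yaw":0},{"x":0,"y":0,"z":0,"yaw":0}]'; python3 w.py .6278 .032 .087 -90.3; cat > m.py <<'E'
import sys; from h import *
for n in('scene','top'):
    p,d,K,T=snap(n,sys.argv[1]+n); h=cv2.cvtColor(p,cv2.COLOR_RGB2HSV); m=cv2.inRange(h,(18,60,60),(36,255,255)); nn,l,st,ce=cv2.connectedComponentsWithStats(m)
    for i in range(1,nn):
        u,v=ce[i]; w=onz(K,T,u,v,.03); w2=onz(K,T,u,v,.0765)
        if st[i,4]>3 and (.68<w[0]<.71 and .09<w[1]<.15 or .68<w2[0]<.705 and -.05<w2[1]<.13): print(n,st[i,4],ce[i].round(1),'z30',w.round(4),'z76',w2.round(4))
E
python3 m.py a
```

```text
time_s: 19.25
tcp_pos: [0.6289, 0.0021, 0.0879]
eef_rot: [-179.2, -0.2, -90.7]
contact_force: [1.8, -6.6, -1.5]
gripper_width: 0.0214
time_s: 19.42
tcp_pos: [0.629, 0.0032, 0.0879]
eef_rot: [-179.2, -0.2, -90.6]
contact_force: [1.7, -2.2, -0.5]
gripper_width: 0.021
t 19.4167 pos [0.629  0.0032 0.0879] rot [-179.19   -0.19  -90.64] w 0.021 F [ 1.7 -2.2 -0.5]
units x -1.153 y 0.059 z 0.036 yaw -0.086
scene 8 [337.9 221.1] z30 [0.6793 0.1365 0.03  ] z76 [0.6942 0.0918 0.0765]
```

```bash
python3 -m inch '[{"x":-0.2,"y":0,"z":0,"yaw":0},{"x":-0.25,"y":0,"z":0,"yaw":0},{"x":-0.25,"y":0,"z":0,"yaw":-0.02},{"x":-0.1,"y":0,"z":0,"yaw":0}]'; python3 w.py .629 .031 .087 -90.3; for i in 1 2 3 4; do python3 -m inch '[{"x":-0.06,"y":0,"z":0,"yaw":0}]' | egrep 'tcp|force'; done
```

```text
time_s: 19.85
tcp_pos: [0.6291, 0.0189, 0.0879]
eef_rot: [-179.2, -0.4, -90.7]
contact_force: [0.8, -2.9, -0.5]
gripper_width: 0.0207
t 19.85 pos [0.6291 0.0189 0.0879] rot [-179.24   -0.39  -90.72] w 0.0207 F [ 0.8 -2.9 -0.5]
units x -0.485 y 0.009 z 0.036 yaw -0.105
tcp_pos: [0.6291, 0.0198, 0.0879]
contact_force: [1.5, -6.8, -1.0]
tcp_pos: [0.6291, 0.0205, 0.0879]
contact_force: [0.8, -5.9, -0.9]
tcp_pos: [0.629, 0.0211, 0.0879]
contact_force: [2.6, -6.2, -0.9]
tcp_pos: [0.6291, 0.0217, 0.0879]
contact_force: [0.8, -5.1, -0.8]
```

```bash
for i in 1 2 3 4 5 6; do python3 -m inch '[{"x":-0.06,"y":0,"z":0,"yaw":0}]' | egrep 'tcp|force'|tr '\n' ' ';echo; done
```

```text
tcp_pos: [0.6291, 0.0222, 0.0879] contact_force: [0.8, -5.7, -0.8] 
tcp_pos: [0.6291, 0.0227, 0.0879] contact_force: [1.1, -5.7, -1.0] 
tcp_pos: [0.6291, 0.0232, 0.0879] contact_force: [1.3, -5.0, 0.3] 
tcp_pos: [0.6291, 0.0238, 0.0879] contact_force: [1.4, -5.2, -0.3] 
tcp_pos: [0.6291, 0.0243, 0.0879] contact_force: [0.8, -4.9, -0.7] 
tcp_pos: [0.6291, 0.025, 0.0879] contact_force: [1.6, -4.8, -0.1]
```

```bash
for i in 1 2 3 4 5 6; do python3 -m inch '[{"x":-0.06,"y":0,"z":0,"yaw":0}]' | egrep 'tcp|force'|tr '\n' ' ';echo; done
```

```text
tcp_pos: [0.6291, 0.0258, 0.0879] contact_force: [0.2, -4.5, -0.4] 
tcp_pos: [0.6291, 0.0268, 0.0879] contact_force: [-0.7, -2.1, 0.7] 
tcp_pos: [0.6291, 0.0283, 0.0879] contact_force: [-0.3, -1.5, 0.2] 
tcp_pos: [0.6291, 0.0303, 0.0879] contact_force: [-0.7, 1.9, 0.7] 
tcp_pos: [0.6291, 0.0317, 0.0879] contact_force: [3.2, -10.4, -2.2] 
tcp_pos: [0.6291, 0.0321, 0.0879] contact_force: [3.6, -15.4, -1.9]
```

```bash
for i in 1 2 3; do python3 -m inch '[{"x":0,"y":0,"z":0,"yaw":0}]' | egrep 'tcp|force'|tr '\n' ' ';echo; done; python3 m.py b; python3 w.py .629 .0315 .0879 -90.3
```

```text
tcp_pos: [0.6291, 0.0317, 0.0879] contact_force: [-0.1, -1.8, 0.1] 
tcp_pos: [0.6291, 0.0317, 0.0879] contact_force: [-0.2, -1.3, -0.3] 
tcp_pos: [0.6291, 0.0317, 0.0879] contact_force: [1.3, -3.8, -0.6] 
scene 5 [342.8 215.4] z30 [0.6797 0.1662 0.03  ] z76 [0.6945 0.1197 0.0765]
scene 18 [338.4 229.7] z30 [0.6962 0.1077 0.03  ] z76 [0.71   0.0648 0.0765]
t 21.5333 pos [0.6291 0.0317 0.0879] rot [-179.39   -1.02  -90.94] w 0.0212 F [ 1.3 -4.  -0.8]
units x 0.008 y 0.005 z 0.002 yaw -0.160
```

```bash
python3 - <<'E'
from h import *
p=load('bscene')[0]; c=cv2.resize(p[150:310,110:400],None,fx=2.7,fy=2.7,interpolation=cv2.INTER_CUBIC); cv2.imwrite('pics/fin.png',c[:,:,::-1])
P=cloud('bscene')[0]
for w in((.427,-.3487,.06,.075,.05),(.608,.202,.092,.108,.045),(.634,.202,.054,.065,.02)):
    try: print(rects(P,*w))
    except Exception: print('none')
E
```

```text
(109, array([ 406.6, -357.1]), array([ 9.7, 59.9]), 22.5, array([ 0.4076, -0.3579,  0.0657]), array([0.0623, 0.0662, 0.068 ]))
(18, array([629.1, 203.3]), array([11.8,  4.2]), 14.9, array([0.6295, 0.2033, 0.1   ]), array([0.0945, 0.0991, 0.1069]))
(56, array([635.4, 209.6]), array([29.9, 27. ]), 29.7, array([0.6341, 0.2081, 0.0591]), array([0.0573, 0.0592, 0.0604]))
```

View pics/fin.png

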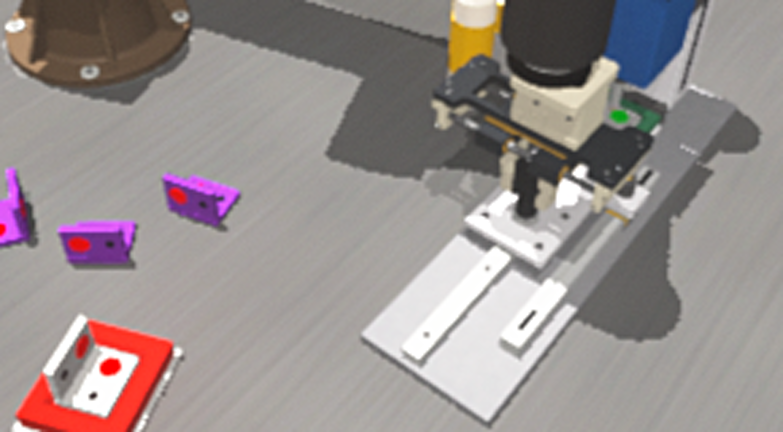

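```bash
python3 w.py .629 .0315 .0879 -90.3; python3 -c "
from plant import r
print(r.close_job())"
```

```text
t 21.5333 pos [0.6291 0.0317 0.0879] rot [-179.39   -1.02  -90.94] w 0.0212 F [ 1.3 -4.  -0.8]
units x 0.008 y 0.005 z 0.002 yaw -0.160
the job is handed in; nothing more can be done
None
```

I set the red-tagged bracket in the reject nest and the green-tagged one in the slide's nest. Then I gripped the handle, pushed the slide until the ball dropped into the notch, and handed in at 21.5 s still gripping it.

**Brackets:** Both lay flat and home when measured. The red upright's top stood at 66 mm. The green upright's top stood at 100 mm and its base top at about 58–59 mm. After the push the red upright's top still read 66 mm and the green base about 59 mm. The gripper hid the green upright by then, so I could not re-measure it.

**Slide:**
- **Click:** The drag of about 5 N fell away and turned into a slight pull, then the resistance rose to about 15 N. I stopped pushing there; one step more might have carried the slide out of the notch.
- **Where it rests:** It stayed at the notch with about 4 N on the tool. By the camera the slide travelled 143.4 mm, against 142.5–143.2 mm measured beforehand from the ball to the notch, so it is within about 1 mm.
- **Not seen:** The gripper hid part of the index bar at the end, so I did not see the ball itself in the notch. That check rests on force and travel.

**Disagreements:** The tool leaned by about 1° throughout, with no control to correct it. The scene and top cameras differed by 1–2 mm in places.

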